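# Snap the axle clip onto a castor with the fork tool

## Task

The castor on the timber stand needs its axle clip: pick up the fork tool by its handle, and with the fork push the clip down the sloping plate onto the groove of the axle pin until it snaps fully home. Use steady pressure and no hammering, do not touch the clip with the gripper, then lay the fork flat on the bench again and let go. Leave the other things on the bench where they are.

Things in the scene. Friction and masses are not known exactly. Their poses are not given: they have to be found in the camera images.
- castor: Castor (160 mm black wheel between steel side plates) lying on its side, fixed in a timber stand. Origin on the bench straight below the axle pin. x points level towards up-slope, y across the slope, z up. Its upper side plate is flat, 76 mm wide, centred on the pin, and rises towards +x at 30 degrees to the bench.
- plate_top (a point): Middle of the plate's upper edge, on its upper face, 78 mm up-slope of the pin axis (measured along the slope). Beyond this edge only the wheel's rim shows, 2 mm farther and 10 mm lower; then free air.
- pin (a point): The point on the pin axis where the pin leaves the plate's upper face, 135 mm above the bench. The pin stands square to the sloping plate: first a 13 mm wide groove of 22 mm diameter, then a round head of 30 mm diameter whose top is 23 mm off the plate.
- groove (a point): Centre of the groove, on the pin axis 6.5 mm off the plate.
- clip: Dark steel split clip, 68 mm long, 10 mm thick, lying on the plate up-slope of the pin, open mouth down-slope. Its axes read as the castor's when it lies in line. Origin: centre of its eye, on the underside. Driving it over the pin takes 10 to 20 N along the slope, dropping sharply as it snaps; home, it stops against the pin and more push only builds force. Over 60 N damages it.
- clip_eye (a point): Centre of the clip's eye, half-way up its thickness; it must come to the groove's centre. It starts 19 to 28 mm up-slope of it (it may have slid down until the tips rest on the pin). The jaws begin to spread when it is about 19 mm short. The flared tips, 52 mm over all, lie 32 mm down-slope of the eye.
- clip_back (a point): Middle of the clip's straight back edge, half-way up: the edge, 40 mm wide and square to the slope, lies 36 mm up-slope of the eye along the slope. The fork pushes here.
- jaw_l (a joint): Spread of the clip's +y jaw: 0 rad closed, about 0.12 when spread over the pin; springs back to 0 when the clip is home.
- jaw_r (a joint): Spread of the clip's -y jaw, as jaw_l.
- handle (a point): Centre of the fork tool's handle, half-way up (16 mm above the tool's flat underside). The tool lies flat on the bench, 195 mm long, about 280 g; its x axis points from the fork to the handle's end, y across, z up. The wooden handle is 105 mm long, 26 mm wide, 32 mm high. The balance point is some 45 mm from here towards the fork.
- mouth (a point): Middle of the flat bottom of the fork's mouth, the face that pushes the clip: 110 mm from the handle's centre along the tool's -x, 7 mm above its underside. The steel fork is 14 mm high, 66 mm wide; two prongs reach 25 mm beyond this face, 48 mm apart inside, and pass either side of the clip's back. Fork, shank and handle share one flat underside.
- spare_wheel: Bystander: spare rubber wheel lying flat, 90 mm diameter, 35 mm high; origin at its underside.
- can: Bystander: plain grey can, 60 mm diameter, 130 mm high; origin at its underside.
- pipe_end: Bystander: upright steel pipe end, 60 mm diameter, 70 mm high; origin at its underside.
- spanner: Bystander: spanner lying flat, 180 mm long; origin at its underside.
Not all that is in view belongs to the job. There is more than one size of the part that bears handle; the job needs the middle-sized.

How it is judged:
On the way, in this order (a step that is already met when the one before it is completed fails the run):
1. the fork presses on the clip with more than 3 N (contact force between fork and clip above 3 N), for 0.05 s.
2. the clip is home: its eye within 4 mm of the groove's centre, both jaws sprung shut (distance between clip_eye and groove below 0.004 m and value of joint each of jaw_l, jaw_r below 0.04 rad), for 0.2 s.
At the end, for the whole second after the job is handed in: The clip's eye is within 4 mm of the groove's centre with both jaws sprung shut (below 0.04 rad), and the fork lies flat on the bench, at rest, let go: underside down within 0.1 rad, handle centre below 22 mm and mouth centre below 13 mm (all of step 2 and height (world z) of handle below 0.022 m and height (world z) of mouth below 0.013 m and angle between handle's own z axis and vertical below 0.1 rad and linear speed of each of fork, clip below 0.02 m/s); the robot touches nothing.
It fails at once if the gripper or arm touches the clip (contact force between any of the fingers, the arm and clip above 1 N).
It fails at once if the fork presses the clip with more than 60 N (contact force between fork and clip above 60 N).
It fails at once if a bystander is moved more than 30 mm (distance of any of spare_wheel, can, pipe_end, spanner from where it was at the start of the episode above 0.03 m).
It also fails if it takes over 48 s, if anything falls off the work surface, if the arm or the gripper's body presses on something with over 40 N, if the wrist force passes 120 N, or if a joint passes its speed limit or range.

## Robot

A 7-joint arm with a two-finger parallel gripper is mounted at the origin on the work surface. World frame = base frame: x ahead of the robot, y to its left, z up, the work surface at z = 0. Lengths are in m, angles in rad, forces in N, time in s.
With the tool pointing down it reaches from about 0.425 to 0.925 m from the base axis. Payload 6.8 kg.
Tool frame: the origin (TCP) lies at the very end of the fingers, on their centre line; the grasp point (between the pads) lies 19 mm behind it; z points along the fingers, x is the direction in which the jaws open and shut, and the axes are right-handed (so a half turn about z gives the same grasp; the last joint's range is limited). The gripper opens to 85 mm and grips with 20 to 120 N. Pads are 22 mm wide; open, the fingers measure 114 mm over their backs; the gripper's body (76 mm by 85 mm) begins 54 mm behind the grasp point. The pads swing forward as they close: fully open they stand 13 mm farther back than shut.
Start: joints at [-1.281, 0.477, 0.022, 1.555, -0.011, 1.109, -0.083], TCP at [0.261, 0.622, 0.231] pointing down, gripper open.
Joint ranges: [-2.96, 2.96], [-0.34, 2.1], [-1.41, 1.46], [0.24, 2.44], [-1.37, 4.51], [0.17, 1.92], [-2.96, 2.96]. Speed limits (rad/s): [2.39, 2.39, 3.14, 3.14, 3.14, 3.14, 3.14].

## Interface

Orientations are given as a rotation vector (axis times angle).
In Python, from bench import * gives the robot as it stands.
- The arm moves only by the tool servo_tool, never from a script. Its argument "increments" is one flat list of numbers, 7 for each row, row after row: the shift along the tool's x, y, z in mm, then the turn, a rotation vector about the tool's x, y, z in rad, then the finger opening in mm, from 0 to 85.4. In form: [tx, ty, tz, wx, wy, wz, fingers, tx, ty, tz, wx, wy, wz, fingers, ...]. A call has exactly 8 rows; each row shifts and turns the commanded pose from where the row before left it, along the tool's axes as they then stand; what a row does not reach is not made up. A row lasts 1/8 s, in which the tool goes at most 62.5 mm and 10.7 degrees, less where a joint would pass 70% of its speed; a pose out of reach is approached as far as the arm can. A call is refused whole if a number of a shift passes 62.5 or a number of a turn 0.188, either way. A call with a gripper value outside its range is refused whole. The fingers move at their own pace and stop on an object; "squeeze" is the grip in N (left out, the last holds). Time passes only in rows, so rows that do not move let the fingers close, or fill a call up. It gives the time, the measured TCP pose, the force and the opening at its end, in the units of the state.
- get_obs(): the state, without advancing time (a new reading comes with each control period).
- grab_frame(name): name is "side" or "top" or "wrist"; returns (picture, depth): 384x512x3 uint8, red, green, blue; 384x512 float32, m along the optical axis (not along the pixel's ray), 0 where there is no reading.
- calibration(name): a dict with "fx", "fy", "cx", "cy" (pixels), "k1" (the pictures are not rectified: a ray, as slopes to the right and down, at radius r is drawn at 1 + k1 r^2 times it, then the intrinsics apply), "eye" and "orientation" of the camera in the world; the wrist camera has in their place "T_tool_cam" (4x4, takes a point from camera to tool coordinates, whose origin is the TCP and whose axes are the tool frame's). Camera axes: x right, y up, looking along -z (the intrinsics and any distortion apply to the point x, -y, -z); pixel columns grow to the right and rows downward; lengths in m; the calibration is good to about 2 mm. A picture is of the moment at which its call begins: read the wrist's pose just before it. calibration takes no time and is no camera call.
- hand_in(): hands the job in, once; it reports no verdict.
The state is a dict: "clock": time; "joints": joint angles; "qvel": joint speeds; "tau": joint torques, N m; "tcp_pos": TCP position; "orientation": TCP orientation; "contact_force": force on the tool from outside, world axes, zero at the start; "moment": the same for the moment, N m; "grip_width": finger opening in m.
Only numpy, scipy, OpenCV 4.12 (cv2) and the standard library are available. Lean on these libraries where they do the work, as an engineer would, in place of code of your own. Each camera call takes 0.05 s, during which the arm holds its last target.

## Working session

There is one attempt and no reset: what is moved stays moved. The work goes in short steps, Python scripts to look and compute and a tool call to move; the robot and the scene stay as the last step left them, time stands still between calls to the robot, and variables do not carry over. Pictures are saved under pics/ and viewed, and the job is handed in when it is done.

Besides the shell and the picture viewer there is one more tool, called after "Request:" by a JSON object that holds its "method" and its "body", one argument or row to a line. servo_tool: Moves the arm, as the interface text tells. Its arguments: {"type":"object","properties":{"increments":{"type":"array","items":{"type":"number"}},"squeeze":{"type":"number"}},"required":["increments"]}

```bash
ls; mkdir -p pics; python3 - <<'E'
from bench import *
import cv2,numpy as np
o=get_obs();print(o)
for n in("side","top","wrist"):
    im,d=grab_frame(n);cv2.imwrite(f"pics/a_{n}.png",im[:,:,::-1]);np.savez(f"a_{n}.npz",im=im,d=d)
    print(n,calibration(n),(d>0).mean())
E
```

```text
pics
{'clock': 0.0, 'joints': array([-1.28111219,  0.47781357,  0.02236859,  1.55645569, -0.01150988,
        1.10927775, -0.08306428]), 'qvel': array([-8.87636517e-05,  1.52310513e-03, -4.88568785e-04, -6.13965485e-04,
        6.73220070e-04, -1.08947758e-03,  2.16988189e-03]), 'tau': array([-6.62827479e-04, -5.96453154e+01,  1.60795167e+00, -2.81191009e+01,
        1.25715189e-02,  9.51102935e-03,  7.73901178e-06]), 'tcp_pos': array([0.26127873, 0.62174338, 0.23031545]), 'orientation': array([ 2.61560707e+00,  1.73814107e+00, -2.25858875e-03]), 'contact_force': array([ 0.55171956,  0.84415062, -0.78984075]), 'moment': array([0.00976481, 0.02926977, 0.01191246]), 'grip_width': 0.08552277920825371}
side {'fx': 413.50936291674054, 'fy': 413.50936291674054, 'cx': 252.29412681810368, 'cy': 189.6745533907187, 'k1': -0.13464607119227007, 'eye': array([-0.27458805, -0.8174977 ,  0.81734309]), 'orientation': array([ 0.97078497, -0.40582835, -0.75074605])} 0.9960072835286459
top {'fx': 348.33833500222414, 'fy': 348.33833500222414, 'cx': 259.56708653335545, 'cy': 187.37441361446838, 'k1': -0.09432523989536234, 'eye': array([ 0.41915439, -0.01806114,  1.13116191]), 'orientation': array([ 0.08844019, -0.12373016, -1.56668541])} 0.9959665934244791
wrist {'fx': 332.97575226609405, 'fy': 332.97575226609405, 'cx': 254.01075951791654, 'cy': 189.52551329851588, 'k1': -0.05515813341913325, 'T_tool_cam': array([[ 9.99999654e-01, -7.39130615e-04, -3.81150394e-04,
         1.29270534e-03],
       [-8.15557541e-04, -9.61260877e-01, -2.75639006e-01,
        -6.97493288e-02],
       [-1.62651734e-04,  2.75639222e-01, -9.61261147e-01,
        -1.42355165e-01],
       [ 0.00000000e+00,  0.00000000e+00,  0.00000000e+00,
         1.00000000e+00]])} 0.9961700439453125
```

View pics/a_side.png

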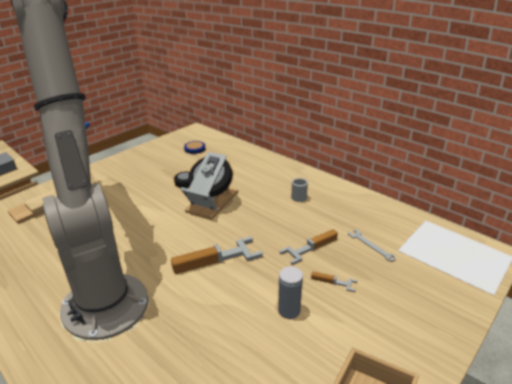

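View pics/a_top.png

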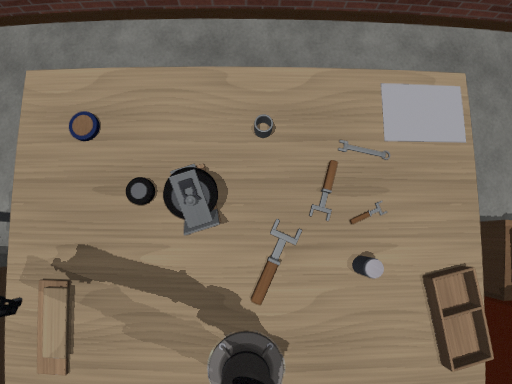

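View pics/a_wrist.png

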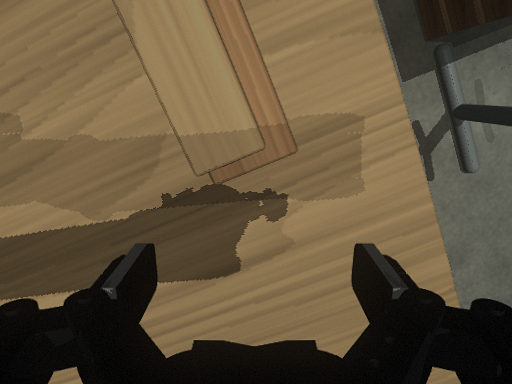

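The side view shows three forks: large (215,257), middle (310,245), small (333,281). The same three are in the top view at (275,262), (325,190) and (367,214). The castor is at top (190,195). I'll measure these next.

```bash
cat > h.py <<'E'
import numpy as np,cv2
from scipy.spatial.transform import Rotation as R
from bench import *
def campose(n,obs=None):
    c=calibration(n)
    if 'eye' in c: return c,R.from_rotvec(c['orientation']).as_matrix(),np.array(c['eye'])
    T=c['T_tool_cam'];Rt=R.from_rotvec(obs['orientation']).as_matrix()
    return c,Rt@T[:3,:3],Rt@T[:3,3]+obs['tcp_pos']
def rays(n,uv,obs=None):
    c,Rm,e=campose(n,obs)
    K=np.array([[c['fx'],0,c['cx']],[0,c['fy'],c['cy']],[0,0,1.]])
    p=cv2.undistortPoints(np.array(uv,float).reshape(-1,1,2),K,np.array([c['k1'],0,0,0,0]))[:,0]
    d=np.c_[p[:,0],-p[:,1],-np.ones(len(p))]
    return e,d@Rm.T
def cloud(n,d,obs=None):
    v,u=np.mgrid[:384,:512]
    e,r=rays(n,np.c_[u.ravel(),v.ravel()],obs)
    return (e+r*d.reshape(-1,1)).reshape(384,512,3)
def plane(n,uv,z,obs=None):
    e,r=rays(n,uv,obs);return e+r*((z-e[2])/r[:,2])[:,None]
def proj(n,P,obs=None):
    c,Rm,e=campose(n,obs);q=(np.atleast_2d(P)-e)@Rm
    x=q[:,0]/-q[:,2];y=-q[:,1]/-q[:,2];f=1+c['k1']*(x*x+y*y)
    return np.c_[c['fx']*x*f+c['cx'],c['fy']*y*f+c['cy']]
E
python3 - <<'E'
from h import *
z=np.load('a_top.npz');im,d=z['im'],z['d'];P=cloud('top',d);np.save('Ptop.npy',P)
print('bench z',P[340,150],P[100,300],P[250,420])
for nm,b in dict(large=(245,215,305,310),mid=(305,155,342,225),small=(345,198,392,228)).items():
    x0,y0,x1,y1=b;Q=P[y0:y1,x0:x1].reshape(-1,3);C=im[y0:y1,x0:x1].reshape(-1,3).astype(int)
    m=Q[:,2]>0.006;q=Q[m];c=C[m]
    xy=q[:,:2]-q[:,:2].mean(0);w,V=np.linalg.eigh(xy.T@xy);s=xy@V[:,1]
    print(nm,q.mean(0),'len',np.ptp(s),'dir',V[:,1],'wid',np.ptp(xy@V[:,0]),'zmax',np.percentile(q[:,2],95))
def crop(img,b,k,f):
    x0,y0,x1,y1=b;cv2.imwrite(f,cv2.resize(img[y0:y1,x0:x1,::-1],None,fx=k,fy=k,interpolation=cv2.INTER_CUBIC))
crop(im,(300,150,345,230),7,'pics/mid.png')
crop(im,(110,150,240,245),6,'pics/castor.png')
s=np.load('a_side.npz')['im'];crop(s,(165,140,245,220),7,'pics/castor_s.png')
E
```

```text
bench z [0.08642592 0.30169354 0.00370378] [ 0.87651839 -0.18251488 -0.00188906] [ 0.36547595 -0.57251918  0.00501413]
large [ 0.3314472  -0.08035     0.04859961] len 0.2697840668467808 dir [-0.91597191  0.40124239] wid 0.19074626413638862 zmax 0.047033483840386484
mid [ 0.56226123 -0.25650704  0.03267526] len 0.32207004463293665 dir [-0.92974412  0.36820628] wid 0.2376306808923177 zmax 0.03508994480681826
small [ 0.4823566  -0.38866593  0.02577159] len 0.4448784268249212 dir [-0.28913358  0.95728876] wid 0.07880940447809681 zmax 0.023699933331724703
```

View pics/mid.png

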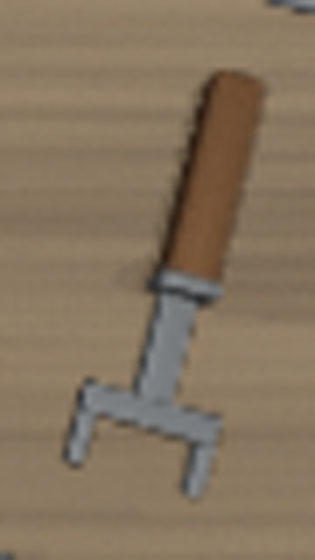

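View pics/castor.png

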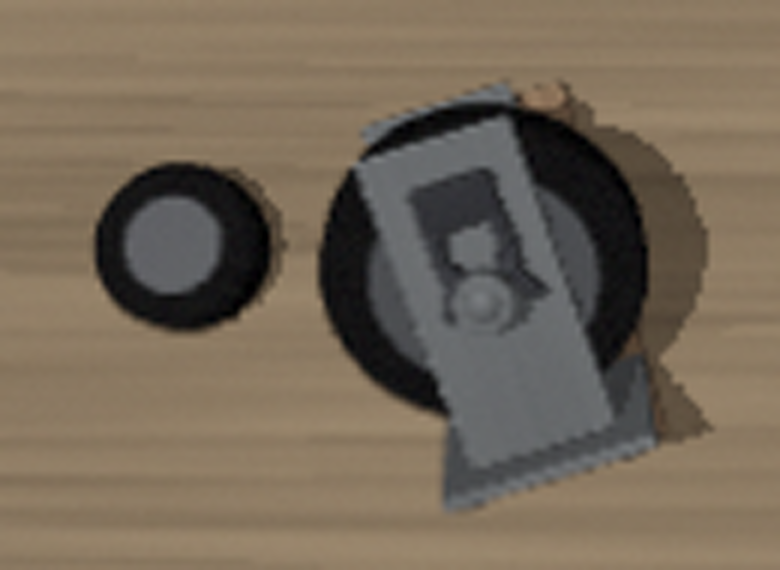

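View pics/castor_s.png

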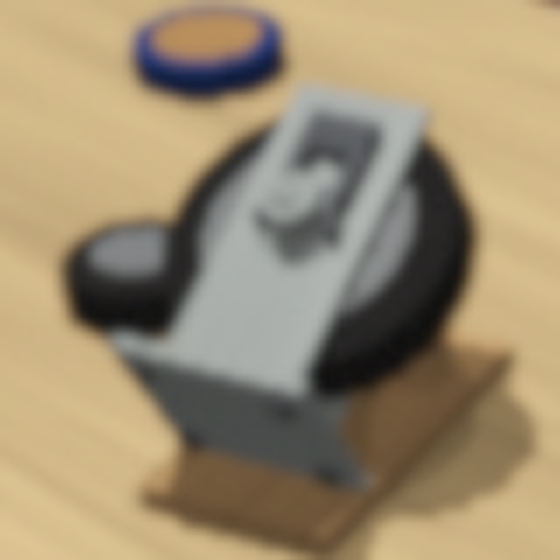

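```bash
python3 - <<'E'
from h import *
z=np.load('a_top.npz');im,d=z['im'],z['d'];P=np.load('Ptop.npy')
hsv=cv2.cvtColor(im,cv2.COLOR_RGB2HSV)
for nm,b,zz in(('large',(245,215,305,310),.04),('mid',(303,155,345,225),.032),('small',(345,198,392,228),.02)):
    x0,y0,x1,y1=b
    H=hsv[y0:y1,x0:x1].astype(int)
    br=(H[...,1]>125)&(H[...,0]<14)
    st=(H[...,1]<55)&(H[...,2]>60)
    for t,m,zt in(('handle',br,zz),('steel',st,.014)):
        m=m.astype(np.uint8);n,l,s,c=cv2.connectedComponentsWithStats(m)
        k=1+np.argmax(s[1:,4]);v,u=np.where(l==k);
        Q=plane('top',np.c_[u+x0,v+y0],zt)
        rect=cv2.minAreaRect(Q[:,:2].astype(np.float32)*1000)
        print(nm,t,s[k],'rect mm',np.round(rect[0],1),np.round(rect[1],1),rect[2],'depth z',np.median(P[v+y0,u+x0,2]))
# castor region z
v0,u0=np.mgrid[165:240,165:225]
for (u,v) in[(190,201),(188,191),(205,215),(195,215),(176,180),(195,172),(140,190),(182,185)]:
    print((u,v),np.round(P[v,u],3), im[v,u])
E
```

```text
large handle [  8  47  24  39 243] rect mm [278.  -58.2] [ 33.8 117.8] 65.93476867675781 depth z 0.04333664928740166
large steel [ 23   4  34  47 495] rect mm [ 393.6 -110.2] [ 90.8 134.3] 65.17952728271484 depth z 0.018723344573778
mid handle [21 15  9 16 38] rect mm [ 599.7 -265.1] [22.  48.5] 74.56962585449219 depth z 0.03064025421418959
mid steel [  6  33  23  33 269] rect mm [ 519.8 -247.4] [67.  98.3] 73.589599609375 depth z 0.013695069771349155
small handle [ 6 19  8  6 24] rect mm [ 465.7 -349.7] [12.1 27.3] 17.709413528442383 depth z 0.020291302937989086
small steel [ 23   2  19  16 113] rect mm [ 498.9 -426.9] [43.6 57.9] 25.354555130004883 depth z 0.008268885146613059
(190, 201) [0.513 0.155 0.156] [105 108 111]
(188, 191) [0.543 0.164 0.142] [106 110 112]
(205, 215) [0.477 0.12  0.099] [102 105 107]
(195, 215) [0.476 0.148 0.109] [104 107 109]
(176, 180) [0.57  0.195 0.167] [105 107 110]
(195, 172) [0.593 0.141 0.169] [74 77 78]
(140, 190) [0.559 0.338 0.034] [ 96  98 101]
(182, 185) [0.557 0.178 0.165] [51 51 55]
```

```bash
cat >> h.py <<'E'
def Rgrasp(az,slope=0.):  # tool y = up-slope dir at azimuth az, z=-normal
    y=np.array([np.cos(slope)*np.cos(az),np.cos(slope)*np.sin(az),np.sin(slope)])
    n=np.array([-np.sin(slope)*np.cos(az),-np.sin(slope)*np.sin(az),np.cos(slope)])
    z=-n;x=np.cross(y,z);return np.c_[x,y,z]
def total(o,p,Rt):
    R0=R.from_rotvec(o['orientation']).as_matrix()
    print('shift tool mm',np.round(R0.T@(np.array(p)-o['tcp_pos'])*1000,1),'world mm',np.round((np.array(p)-o['tcp_pos'])*1000,1),'turn',np.round(R.from_matrix(R0.T@Rt).as_rotvec(),4), 'after-turn shift',np.round(Rt.T@(np.array(p)-o['tcp_pos'])*1000,1))
E
python3 - <<'E'
from h import *
o=get_obs();total(o,[.578,-.262,.20],Rgrasp(np.radians(-16)))
E
```

```text
shift tool mm [-692.2  634.3   31.5] world mm [ 316.7 -883.9  -30.5] turn [-0.      0.0014 -0.1185] after-turn shift [-762.4  548.1   30.5]
```

Request:
{"method": "servo_tool", "body": {
  "increments": [0,0,-50,0,0,-0.06,85,0,0,-50,0,0,-0.0585,85,-45,32.2,0,0,0,0,85,-45,32.2,0,0,0,0,85,-45,32.2,0,0,0,0,85,-45,32.2,0,0,0,0,85,-45,32.2,0,0,0,0,85,-45,32.2,0,0,0,0,85]
}}

```text
clock: 1.15
tcp_pos: [0.3731, 0.3075, 0.3312]
orientation: [-2.509, -1.89, 0.0]
contact_force: [1.2, 0.5, 0.2]
grip_width: 0.0848
```

Request:
{"method": "servo_tool", "body": {
  "increments": [-45,32.2,0,0,0,0,85,-45,32.2,0,0,0,0,85,-45,32.2,0,0,0,0,85,-45,32.2,0,0,0,0,85,-45,32.2,0,0,0,0,85,-45,32.2,0,0,0,0,85,-45,32.2,0,0,0,0,85,-45,32.2,0,0,0,0,85]
}}

```text
clock: 2.15
tcp_pos: [0.5214, -0.1091, 0.3313]
orientation: [-2.508, -1.891, -0.001]
contact_force: [0.4, 1.2, 0.1]
grip_width: 0.085
```

Request:
{"method": "servo_tool", "body": {
  "increments": [-45,32.2,10,0,0,0,60,-45,32.2,20,0,0,0,60,-42,33,30,0,0,0,60,0,0,40,0,0,0,60,0,0,30,0,0,0,60,0,0,0,0,0,0,60,0,0,0,0,0,0,60,0,0,0,0,0,0,60]
}}

```text
clock: 3.15
tcp_pos: [0.5793, -0.2616, 0.2031]
orientation: [2.507, 1.89, 0.003]
contact_force: [-0.5, 0.2, 0.8]
grip_width: 0.0603
```

```bash
python3 - <<'E'
from h import *
o=get_obs();print(o['clock'],o['tcp_pos'],R.from_rotvec(o['orientation']).as_matrix().round(3),o['joints'].round(2),o['grip_width'])
im,d=grab_frame('wrist');cv2.imwrite('pics/b_w.png',im[:,:,::-1])
np.savez('b.npz',im=im,d=d,tcp_pos=o['tcp_pos'],orientation=o['orientation'])
E
```

```text
3.15 [ 0.5792819  -0.26161206  0.20309251] [[ 0.275  0.961  0.003]
 [ 0.961 -0.275 -0.001]
 [ 0.     0.003 -1.   ]] [-0.1   0.49  0.6   1.72 -0.32  1.03  1.9 ] 0.06029613595335086
```

View pics/b_w.png

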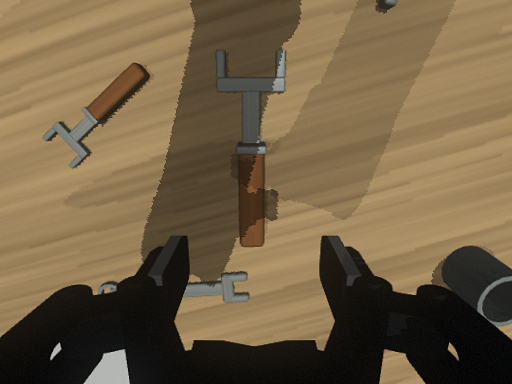

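The wrist view shows the middle fork lined up with the tool: prong tips at (221,50) and (281,50), bar at about y=85, handle end at (252,246). The spanner head sits just beyond at (235,287).

```bash
python3 - <<'E'
from h import *
o=dict(np.load('b.npz'));im=o['im']
hsv=cv2.cvtColor(im,cv2.COLOR_RGB2HSV).astype(int)
x0,y0,x1,y1=205,40,300,262
H=hsv[y0:y1,x0:x1]
br=((H[...,1]>120)&(H[...,0]<13));br[:105]=0;st=(H[...,1]<60);st[115:]=0
for t,m,zt in(('handle',br,.032),('steel',st,.014)):
    n,l,s,c=cv2.connectedComponentsWithStats(m.astype(np.uint8));k=1+np.argmax(s[1:,4]);v,u=np.where(l==k)
    Q=plane('wrist',np.c_[u+x0,v+y0],zt,o);r=cv2.minAreaRect(Q[:,:2].astype(np.float32)*1000);print(t,s[k][:4]+[x0,y0,0,0],r)
pts=[(220,50),(281,50),(220,79),(281,79),(252,246),(251,152)]
for p,zt in zip(pts,[.014]*4+[.03,.032]):print(p,plane('wrist',[p],zt,o).round(4))
R0=R.from_rotvec(o['orientation']).as_matrix();
P=cloud('wrist',o['d'],o);print('z',P[85,251,2],P[200,252,2],P[200,330,2])
E
```

```text
handle [239 193   3   3] ((600.4459228515625, -280.8213195800781), (2.828704833984375, 0.7148337960243225), 27.443824768066406)
steel [216  49  70 105] ((519.841552734375, -246.79397583007812), (65.09915924072266, 98.088134765625), 74.07743835449219)
(220, 50) [[ 0.4657 -0.2607  0.014 ]]
(281, 50) [[ 0.4814 -0.2061  0.014 ]]
(220, 79) [[ 0.4906 -0.2685  0.014 ]]
(281, 79) [[ 0.5065 -0.2127  0.014 ]]
(252, 246) [[ 0.6584 -0.2849  0.03  ]]
(251, 152) [[ 0.5632 -0.2586  0.032 ]]
z 0.01370823096728685 0.03159383635206797 7.78376372612688e-05
```

Request:
{"method": "servo_tool", "body": {
  "increments": [-1.9,3.5,40,0,0,0,60,0,0,50,0,0,0,60,0,0,45,0,0,0,60,0,0,30,0,0,0,55,0,0,18,0,0,0,55,0,0,6,0,0,0,55,0,0,0,0,0,0,55,0,0,0,0,0,0,55]
}}

```text
clock: 4.2
tcp_pos: [0.5821, -0.2645, 0.0136]
orientation: [2.508, 1.889, 0.002]
contact_force: [0.1, 0.9, -0.1]
grip_width: 0.055
```

```bash
python3 - <<'E'
from h import *
o=get_obs();print(o['clock'],o['tcp_pos'],o['contact_force'])
total(o,[.5821,-.2644,.003],Rgrasp(np.radians(-15.95)))
im,d=grab_frame('wrist');cv2.imwrite('pics/c_w.png',im[:,:,::-1])
E
```

```text
4.2 [ 0.58207662 -0.26452526  0.01359054] [ 0.09442005  0.85570606 -0.06898906]
shift tool mm [ 0.1 -0.  10.6] world mm [  0.    0.1 -10.6] turn [ 0.0021  0.0001 -0.001 ] after-turn shift [ 0.1 -0.  10.6]
```

View pics/c_w.png

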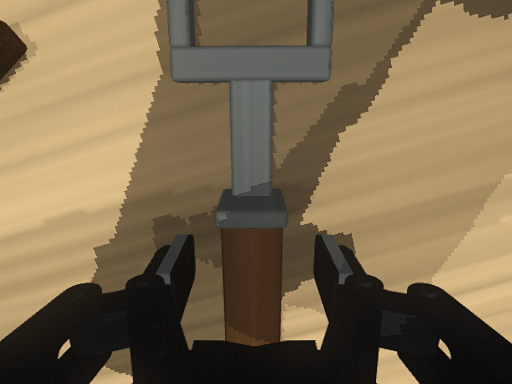

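Request:
{"method": "servo_tool", "body": {
  "increments": [0,0,6,0,0,0,50,0,0,4,0,0,0,40,0,0,0,0,0,0,30,0,0,0,0,0,0,10,0,0,0,0,0,0,10,0,0,0,0,0,0,10,0,0,0,0,0,0,10,0,0,0,0,0,0,10],
  "squeeze": 100
}}

```text
clock: 5.25
tcp_pos: [0.5811, -0.2643, 0.0023]
orientation: [2.509, 1.89, -0.0]
contact_force: [-0.9, -0.2, 0.7]
grip_width: 0.0243
```

```bash
python3 - <<'E'
from h import *
z=np.load('a_top.npz');im,d=z['im'].astype(int),z['d'];P=np.load('Ptop.npy')
x0,y0,x1,y1=168,165,222,235
g=im.mean(2);sat=im.max(2)-im.min(2)
m=(g>92)&(g<125)&(sat<14);mm=np.zeros_like(m);mm[y0:y1,x0:x1]=m[y0:y1,x0:x1]
# fit plane robustly
v,u=np.where(mm);Q=P[v,u];rng=np.random.default_rng(0);best=0
for _ in range(2000):
    a=Q[rng.choice(len(Q),3,replace=False)];n=np.cross(a[1]-a[0],a[2]-a[0]);l=np.linalg.norm(n)
    if l<1e-9:continue
    n/=l;i=abs((Q-a[0])@n)<.003
    if i.sum()>best:best=i.sum();I=i
q=Q[I];c=q.mean(0);n=np.linalg.svd(q-c)[2][2];n*=np.sign(n[2])
print(len(Q),best,'n',n,'slope',np.degrees(np.arccos(n[2])),'az upslope',np.degrees(np.arctan2(-n[1],-n[0])),'c',c, 'rms',((q-c)@n).std())
vis=im[y0:y1,x0:x1].astype(np.uint8).copy();lab=np.zeros_like(mm);lab[v[I],u[I]]=1
vis[lab[y0:y1,x0:x1]]=[0,255,0]
cv2.imwrite('pics/plate.png',cv2.resize(vis[:,:,::-1],None,fx=8,fy=8,interpolation=0))
l=lab.astype(np.uint8)
cs,_=cv2.findContours(l,0,2);k=max(cs,key=cv2.contourArea)
# back-project contour to the plane
e,r=rays('top',k[:,0]);t=((c-e)@n)/(r@n);K=e+r*t[:,None]
h=np.array([-n[0],-n[1]])/np.hypot(n[0],n[1]);
up=np.array([h[0]*n[2],h[1]*n[2],np.hypot(n[0],n[1])]);ac=np.cross(n,up)
s=np.c_[(K-c)@up,(K-c)@ac]*1000
rect=cv2.minAreaRect(s.astype(np.float32));print(rect)
E
```

```text
1209 962 n [-0.47418809 -0.15580309  0.86652816] slope 29.942337960217703 az upslope 18.188875038758315 c [0.51508536 0.15599055 0.12912351] rms 0.0014130477802052365
((5.604927062988281, 0.23448562622070312), (74.77124786376953, 168.92340087890625), 89.5481948852539)
```

View pics/plate.png

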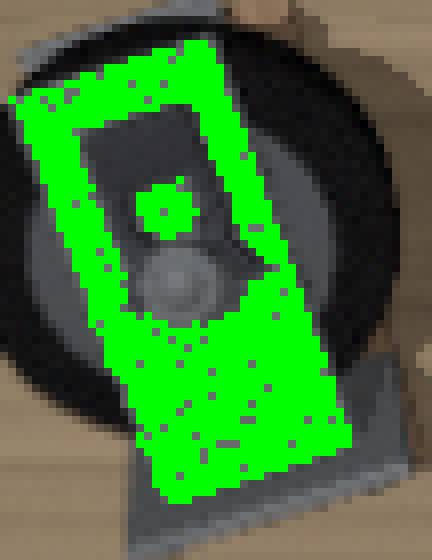

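Request:
{"method": "servo_tool", "body": {
  "increments": [0,0,-15,0,0,0,10,0,0,-40,0,0,0,10,0,0,-60,0,0,0,10,0,0,-60,0,0,0,10,0,0,-60,0,0,0,10,0,0,-60,0,0,0,10,0,0,-20,0,0,0,10,0,0,0,0,0,0,10]
}}

```text
clock: 6.25
tcp_pos: [0.5817, -0.2643, 0.3196]
orientation: [2.507, 1.889, 0.004]
contact_force: [0.2, 0.9, -3.4]
grip_width: 0.0248
```

```bash
python3 - <<'E'
from h import *
o=get_obs();print(o['tcp_pos'],o['contact_force'],o['moment'])
im,d=grab_frame('wrist');cv2.imwrite('pics/d_w.png',im[:,:,::-1]);np.savez('d.npz',im=im,d=d,tcp_pos=o['tcp_pos'],orientation=o['orientation'])
z=np.load('a_top.npz');P=np.load('Ptop.npy')
n=np.array([-.47418809,-.15580309,.86652816]);c=np.array([.51508536,.15599055,.12912351])
h=-n[:2]/np.hypot(*n[:2]);up=np.array([*(h*n[2]),np.hypot(*n[:2])]);ac=np.cross(n,up)
def on(uv,off):
    e,r=rays('top',uv);t=((c-e)@n+off)/(r@n);K=e+r*t[:,None];return np.c_[(K-c)@up,(K-c)@ac]*1000
f=lambda x,y:(168+(x-4)/8,165+(y-4)/8)
print('head',on([f(180,283)],.023));print('back corners',on([f(80,132),f(190,106)],.010));print('tips',on([f(268,268)],.010))
print('top edge corners',on([f(12,98),f(212,38)],0),'low',on([f(165,503),f(350,450)],0))
E
```

```text
[ 0.58166541 -0.26433939  0.3195758 ] [ 0.23164792  0.91538776 -3.40834528] [-0.01812367 -0.02781624 -0.02527617]
head [[13.80033413 -0.61042024]]
back corners [[ 73.76619853  14.86515003]
 [ 70.55973029 -24.04097533]]
tips [[  3.82983256 -29.90075004]]
top edge corners [[ 89.9518771   34.25405313]
 [ 88.58234994 -38.28052768]] low [[-76.88970407  37.47120886]
 [-79.6159394  -33.6851298 ]]
```

View pics/d_w.png

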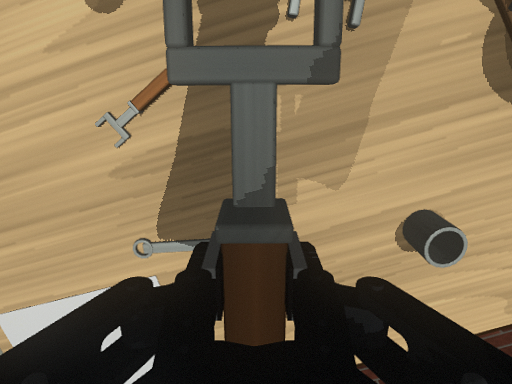

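Request:
{"method": "servo_tool", "body": {
  "increments": [0,0,0,0,0,-0.145,10,0,0,0,0,0,-0.145,10,0,0,0,0,0,-0.145,10,0,0,0,0,0,-0.145,10,0,0,0,-0.131,0,0,10,0,0,0,-0.131,0,0,10,0,0,0,-0.131,0,0,10,0,0,0,-0.131,0,0,10]
}}

```text
clock: 7.3
tcp_pos: [0.5799, -0.2635, 0.3152]
orientation: [1.644, 2.229, 0.6]
contact_force: [0.2, 0.7, -2.7]
grip_width: 0.0246
```

```bash
python3 - <<'E'
from h import *
o=get_obs();print(o['clock'],o['tcp_pos'],o['joints'].round(2))
total(o,[.531,.057,.259],Rgrasp(np.radians(17.3),np.radians(30)))
E
```

```text
7.3 [ 0.57987205 -0.26347595  0.3151766 ] [ 0.15  0.2   0.42  1.88 -0.66  0.83  2.82]
shift tool mm [320.5  13.2  73.2] world mm [-48.9 320.5 -56.2] turn [ 0.0014 -0.0006 -0.0024] after-turn shift [320.5  14.   73. ]
```

Request:
{"method": "servo_tool", "body": {
  "increments": [46,2,10.4,0,0,0,10,46,2,10.4,0,0,0,10,46,2,10.4,0,0,0,10,46,2,10.4,0,0,0,10,46,2,10.4,0,0,0,10,46,2,10.4,0,0,0,10,44,1,10.4,0,0,0,10,0,0,0,0,0,0,10]
}}

```text
clock: 8.3
tcp_pos: [0.5289, 0.0593, 0.2576]
orientation: [1.639, 2.24, 0.594]
contact_force: [0.4, -0.7, -2.2]
grip_width: 0.0248
```

```bash
python3 - <<'E'
from h import *
o=get_obs();print(o['clock'],o['tcp_pos'],o['joints'].round(2),o['qvel'].round(3))
total(o,[.531,.057,.259],Rgrasp(np.radians(17.3),np.radians(30)))
im,d=grab_frame('wrist');cv2.imwrite('pics/e_w.png',im[:,:,::-1]);np.savez('e.npz',im=im,d=d,tcp_pos=o['tcp_pos'],orientation=o['orientation'])
E
```

```text
8.3 [0.52887375 0.05927059 0.25762482] [-0.29 -0.02  0.1   2.24 -0.14  0.41  1.8 ] [ 0.035 -0.005  0.076 -0.023 -0.034  0.008  0.086]
shift tool mm [-2.8  1.8 -0.5] world mm [ 2.1 -2.3  1.4] turn [-0.0056 -0.0035  0.0046] after-turn shift [-2.8  1.9 -0.5]
```

View pics/e_w.png

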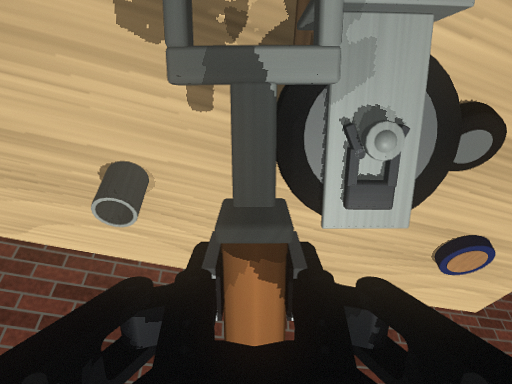

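Everything shows in this view: pin head about (384,140), clip back edge about y=208 from x=345 to 394, plate upper edge y≈228. Now measuring it in the castor frame.

```bash
python3 - <<'E'
from h import *
o=dict(np.load('e.npz'));im=o['im'];x0,y0,x1,y1=315,90,445,240
cv2.imwrite('pics/e_crop.png',cv2.resize(im[y0:y1,x0:x1,::-1],None,fx=5,fy=5,interpolation=cv2.INTER_CUBIC))
P=cloud('wrist',o['d'],o)
Q=np.r_[P[90:225:2,328:338].reshape(-1,3),P[60:100,345:420].reshape(-1,3),P[160:222,402:410].reshape(-1,3)]
for _ in range(4):
    c=Q.mean(0);n=np.linalg.svd(Q-c)[2][2];n*=np.sign(n[2]);r=(Q-c)@n;Q=Q[abs(r)<max(2.5*r.std(),.001)]
print(len(Q),r.std(),'n',n,'slope',np.degrees(np.arccos(n[2])),'az',np.degrees(np.arctan2(-n[1],-n[0])),c)
np.savez('plane.npz',n=n,c=c)
E
```

```text
4074 0.0006575242851730767 n [-0.47599728 -0.15242666  0.86613665] slope 29.98724917582281 az 17.75641206098761 [0.50657535 0.1531202  0.12313831]
```

View pics/e_crop.png

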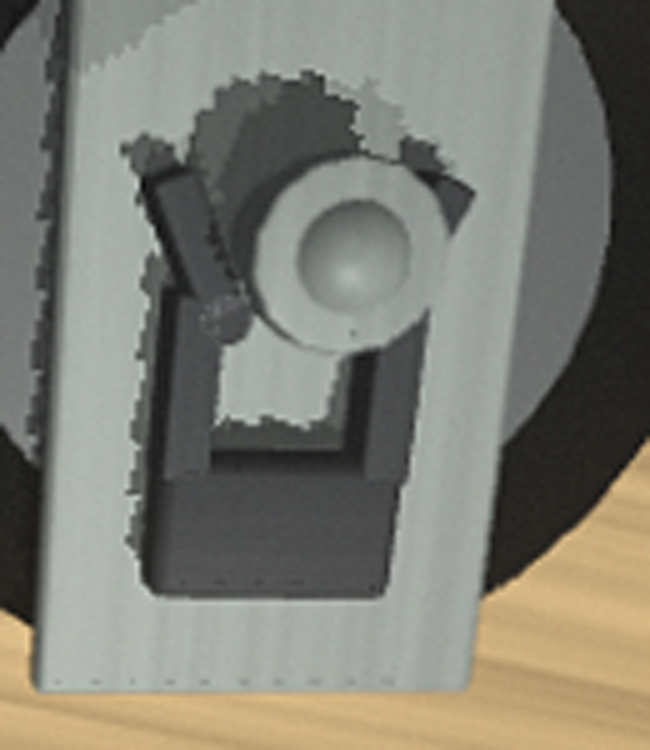

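```bash
python3 - <<'E'
from h import *
o=dict(np.load('e.npz'));pl=np.load('plane.npz');n,c=pl['n'],pl['c']
Rt=R.from_rotvec(o['orientation']).as_matrix()
h=-n[:2]/np.hypot(*n[:2]);up=np.array([*(h*n[2]),np.hypot(*n[:2])]);ac=np.cross(n,up)
def W(px,off):
    uv=[(315+(x-2)/5,90+(y-2)/5) for x,y in px]
    e,r=rays('wrist',uv,o);t=((c-e)@n+off)/(r@n);return e+r*t[:,None]
s=lambda K:(np.c_[(K-c)@up,(K-c)@ac]*1000).round(1)
hd=W([(354,254)],.023);hd2=W([(352,256)],.020)
print('head',s(hd),'plate L',s(W([(64,100),(35,690)],0)),'R',s(W([(548,100),(470,690)],0)))
print('head W',hd,'pin foot',hd-.023*n)
print('clip back corners',s(W([(150,597),(385,597)],.010)),'sides upper',s(W([(167,300),(425,310)],.01)),'tips',s(W([(143,182),(475,190)],.01)))
# orientation of castor axes in tool frame
print('up in tool',(Rt.T@up).round(4),'n',(Rt.T@n).round(4),'ac',(Rt.T@ac).round(4))
# fork in tool frame (top face z=0.0023-0.014)
T=calibration('wrist')['T_tool_cam']
ot=dict(tcp_pos=np.zeros(3),orientation=np.zeros(3))
for nm,p in dict(barL=(167,48),barR=(340,48),barLb=(169,82),barRb=(338,82)).items(): print(nm,(plane('wrist',[p],.0023-.014,ot)*1000).round(1))
Pt=cloud('wrist',o['d'],ot);print('bar z tool',np.median(Pt[55:75,180:320,2],axis=1).round(4)[::6],'shank',np.median(Pt[90:190:20,238:268,2],axis=1).round(4))
E
```

```text
head [[22.9  0. ]] plate L [[  2.2 -38.5]
 [ 99.8 -37.9]] R [[  1.6  37.7]
 [100.3  37.3]]
head W [[0.5144946  0.15566111 0.1544923 ]] pin foot [[0.52544254 0.15916692 0.13457116]]
clip back corners [[ 79.7 -22.4]
 [ 79.9  16. ]] sides upper [[ 31.7 -23.2]
 [ 33.1  17.2]] tips [[ 13.8 -28.1]
 [ 14.7  22.9]]
up in tool [ 0.0023  1.     -0.0054] n [-5.0e-04 -5.4e-03 -1.0e+00] ac [ 1.0e+00 -2.3e-03 -5.0e-04]
barL [[-31.  -85.9 -11.7]]
barR [[ 32.5 -86.  -11.7]]
barLb [[-31.  -73.9 -11.7]]
barRb [[ 32.4 -73.9 -11.7]]
bar z tool [-0.011  -0.0109 -0.0109 -0.011 ] shank [-0.0108 -0.011  -0.011  -0.0108 -0.0109]
```

```bash
cat >> h.py <<'E'
AZ=np.radians(17.76);FOOT=np.array([.5252,.1591,.1348]);RG=Rgrasp(AZ,np.radians(30))
AC,UP,NN=RG[:,0],RG[:,1],-RG[:,2]
MX,MY,UZ=.0007,-.0865,.003
def state(o):
    Rt=R.from_rotvec(o['orientation']).as_matrix()
    m=o['tcp_pos']+Rt@np.array([MX,MY,UZ])-FOOT
    tip=o['tcp_pos']+Rt@np.array([MX,MY-.025,UZ])-FOOT
    print('clock',o['clock'],'mouth along/lat/h',[round(float(m@a)*1000,1) for a in(UP,AC,NN)],'tips',[round(float(tip@a)*1000,1) for a in(UP,AC,NN)],'F up/ac/n',[round(float(o['contact_force']@a),1) for a in(UP,AC,NN)],'turn',R.from_matrix(Rt.T@RG).as_rotvec().round(4),'grip',o['grip_width'])
def goal(o,al,la,h):
    total(o,FOOT+UP*(al-MY*1000)/1000+AC*(la-MX*1000)/1000+NN*(h+UZ*1000)/1000,RG)
E
python3 - <<'E'
from h import *
o=get_obs();state(o);goal(o,100,-1.5,40);goal(o,100,-1.5,2.5)
E
```

```text
clock 8.35 mouth along/lat/h [-47.9, -97.4, 117.7] tips [-72.9, -97.3, 117.8] F up/ac/n [-2.6, -0.8, -2.8] turn [-0.0045  0.0024 -0.0048] grip 0.024459142102469817
shift tool mm [ 97.2 147.8  76.4] world mm [129.4 142.6   7. ] turn [-0.0045  0.0024 -0.0048] after-turn shift [ 96.3 147.9  77.3]
shift tool mm [ 97.3 148.  113.9] world mm [147.3 148.3 -25.5] turn [-0.0045  0.0024 -0.0048] after-turn shift [ 96.3 147.9 114.8]
```

Request:
{"method": "servo_tool", "body": {
  "increments": [0,49,0,-0.0045,0.0024,-0.0048,10,0,49,0,0,0,0,10,16,49.9,0,0,0,0,10,40,0,10,0,0,0,10,40.3,0,20,0,0,0,10,0,0,27,0,0,0,10,0,0,20,0,0,0,10,0,0,0,0,0,0,10]
}}

```text
clock: 9.35
tcp_pos: [0.6617, 0.1953, 0.2659]
orientation: [1.639, 2.232, 0.597]
contact_force: [-0.4, 0.4, -2.9]
grip_width: 0.0248
```

```bash
python3 - <<'E'
from h import *
o=get_obs();state(o);goal(o,100,-1.5,2.5);print(o['joints'].round(2))
im,d=grab_frame('side');cv2.imwrite('pics/f_s.png',cv2.resize(im[120:240,140:270,::-1],None,fx=5,fy=5,interpolation=2))
E
```

```text
clock 9.35 mouth along/lat/h [101.2, -6.0, 40.0] tips [76.2, -5.9, 40.0] F up/ac/n [-1.7, 0.4, -2.4] turn [ 0.0003  0.0043 -0.005 ] grip 0.024794314632006983
shift tool mm [ 5.1 -1.2 37.5] world mm [ 15.4  10.1 -33.1] turn [ 0.0003  0.0043 -0.005 ] after-turn shift [ 5.  -1.2 37.5]
[-0.47  0.24  0.08  1.92  0.07  0.46  1.43]
```

View pics/f_s.png

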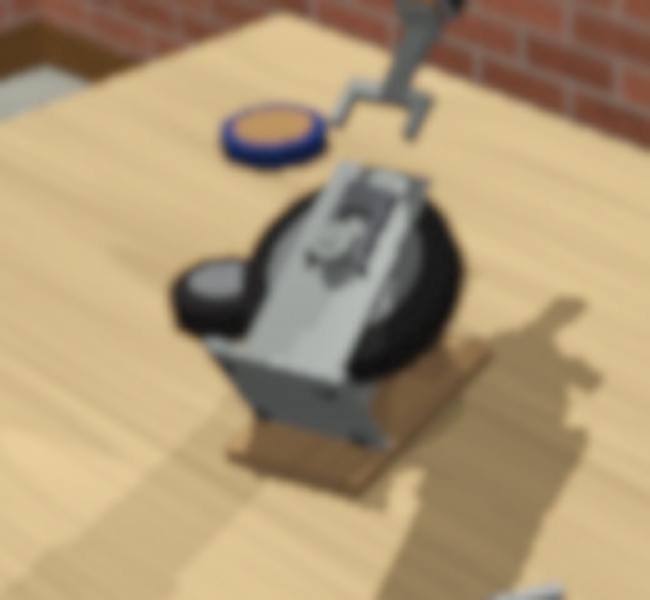

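Request:
{"method": "servo_tool", "body": {
  "increments": [0,0,0,0,0,0,10,0,0,0,0,0,0,10,2,0,10,0,0.004,-0.005,10,2,0,10,0,0,0,10,0,0,8,0,0,0,10,0,0,2,0,0,0,10,0,0,0,0,0,0,10,0,0,0,0,0,0,10]
}}

```text
clock: 10.4
tcp_pos: [0.6753, 0.2059, 0.243]
orientation: [1.629, 2.237, 0.606]
contact_force: [0.2, -0.1, -2.7]
grip_width: 0.0245
```

```bash
python3 - <<'E'
from h import *
o=get_obs();state(o);goal(o,100,-1.5,2.5)
im,d=grab_frame('wrist');cv2.imwrite('pics/g_w.png',im[:,:,::-1])
E
```

```text
clock 10.4 mouth along/lat/h [103.8, -0.6, 11.7] tips [78.8, -0.7, 11.5] F up/ac/n [-1.2, -0.2, -2.5] turn [ 0.0054 -0.0017  0.0017] grip 0.02451618505416077
shift tool mm [-1.  -3.8  9.6] world mm [  1.8  -0.5 -10.2] turn [ 0.0054 -0.0017  0.0017] after-turn shift [-1.  -3.7  9.6]
```

View pics/g_w.png

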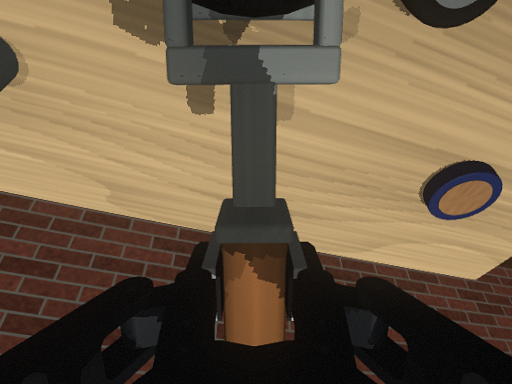

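Request:
{"method": "servo_tool", "body": {
  "increments": [-0.5,0,4,0.005,0,0.0015,10,-0.5,0,4,0,0,0,10,0,0,0,0,0,0,10,0,-6,0,0,0,0,10,0,-6,0,0,0,0,10,0,-6,0,0,0,0,10,0,-6,0,0,0,0,10,0,0,0,0,0,0,10]
}}

```text
clock: 11.45
tcp_pos: [0.6588, 0.1997, 0.2234]
orientation: [1.634, 2.241, 0.6]
contact_force: [0.2, -0.9, -3.1]
grip_width: 0.0246
```

```bash
python3 - <<'E'
from h import *
o=get_obs();state(o);goal(o,62,-1.5,2.5)
im,d=grab_frame('wrist');cv2.imwrite('pics/h_w.png',cv2.resize(im[:110,140:370,::-1],None,fx=3,fy=3))
im,d=grab_frame('side');cv2.imwrite('pics/h_s.png',cv2.resize(im[130:220,160:260,::-1],None,fx=6,fy=6,interpolation=2))
E
```

```text
clock 11.45 mouth along/lat/h [78.7, -1.5, 4.0] tips [53.7, -1.5, 4.0] F up/ac/n [-1.6, -1.0, -2.7] turn [-0.0009 -0.0017  0.0004] grip 0.024626861063744045
shift tool mm [ -0.1 -16.7   1.4] world mm [-13.1  -4.3  -9.6] turn [-0.0009 -0.0017  0.0004] after-turn shift [ -0.1 -16.7   1.4]
```

View pics/h_w.png

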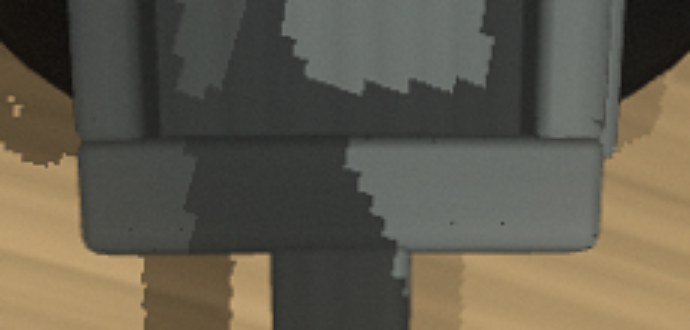

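View pics/h_s.png

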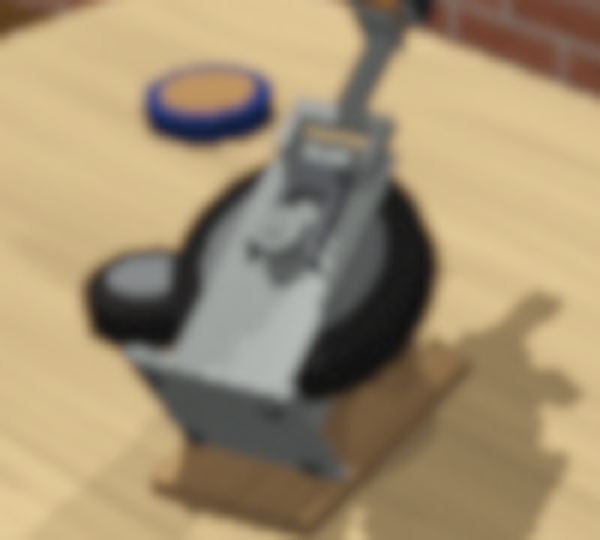

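Request:
{"method": "servo_tool", "body": {
  "increments": [0,-2,1.4,0,0,0,10,0,-3,0,0,0,0,10,0,-3,0,0,0,0,10,0,-3,0,0,0,0,10,0,-3,0,0,0,0,10,0,-3,0,0,0,0,10,0,-2,0,0,0,0,10,0,-2,0,0,0,0,10]
}}

```text
clock: 12.55
tcp_pos: [0.6427, 0.1945, 0.2121]
orientation: [1.633, 2.24, 0.601]
contact_force: [0.5, -0.2, -3.1]
grip_width: 0.0241
```

```bash
python3 - <<'E'
from h import *
state(get_obs())
E
```

```text
clock 12.55 mouth along/lat/h [58.4, -1.4, 2.6] tips [33.4, -1.4, 2.6] F up/ac/n [-1.2, -0.3, -2.9] turn [ 0.     -0.0018  0.0003] grip 0.02407821521747247
```

Now contact is about 1 mm away; pushing slowly at 1.5 mm per row.

Request:
{"method": "servo_tool", "body": {
  "increments": [0,-1.5,0,0,0,0,10,0,-1.5,0,0,0,0,10,0,-1.5,0,0,0,0,10,0,-1,0,0,0,0,10,0,-1,0,0,0,0,10,0,-1,0,0,0,0,10,0,0,0,0,0,0,10,0,0,0,0,0,0,10],
  "squeeze": 120
}}

```text
clock: 13.55
tcp_pos: [0.6398, 0.1948, 0.2118]
orientation: [1.63, 2.235, 0.612]
contact_force: [7.0, 4.3, 1.1]
grip_width: 0.0245
```

```bash
python3 - <<'E'
from h import *
state(get_obs())
E
```

```text
clock 13.55 mouth along/lat/h [55.9, -0.2, 2.9] tips [30.9, -0.2, 2.7] F up/ac/n [7.5, 1.9, -3.0] turn [ 0.0088 -0.0037 -0.0001] grip 0.024479871505506654
```

Request:
{"method": "servo_tool", "body": {
  "increments": [0,-1,0,0,0,0,10,0,-1,0,0,0,0,10,0,-1,0,0,0,0,10,0,-1,0,0,0,0,10,0,-1,0,0,0,0,10,0,-1,0,0,0,0,10,0,0,0,0,0,0,10,0,0,0,0,0,0,10]
}}

```text
clock: 14.55
tcp_pos: [0.638, 0.1953, 0.2122]
orientation: [1.625, 2.231, 0.623]
contact_force: [12.4, 7.2, 5.8]
grip_width: 0.0243
```

```bash
python3 - <<'E'
from h import *
state(get_obs())
im,d=grab_frame('side');cv2.imwrite('pics/i_s.png',cv2.resize(im[130:220,160:260,::-1],None,fx=6,fy=6,interpolation=2))
E
```

```text
clock 14.55 mouth along/lat/h [54.9, 0.8, 3.3] tips [29.9, 0.8, 2.8] F up/ac/n [15.0, 3.1, -2.0] turn [ 0.0176 -0.0054 -0.0001] grip 0.02433276043637151
```

View pics/i_s.png

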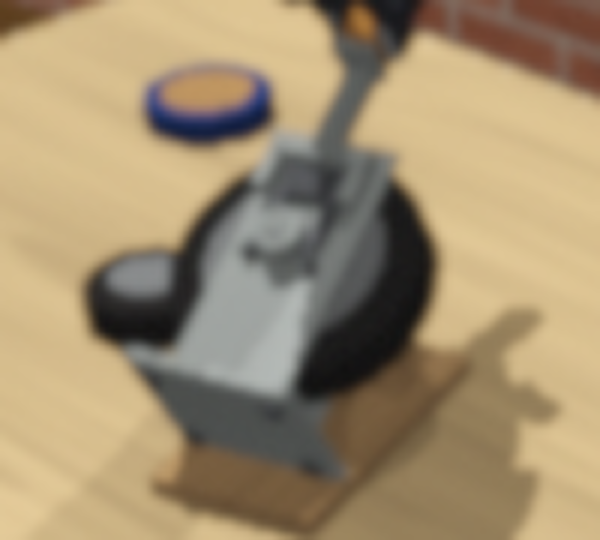

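Request:
{"method": "servo_tool", "body": {
  "increments": [0,-1,0,0,0,0,10,0,-1,0,0,0,0,10,0,-1,0,0,0,0,10,0,-1,0,0,0,0,10,0,0,0,0,0,0,10,0,0,0,0,0,0,10,0,0,0,0,0,0,10,0,0,0,0,0,0,10]
}}

```text
clock: 15.6
tcp_pos: [0.6368, 0.195, 0.2122]
orientation: [1.623, 2.227, 0.629]
contact_force: [15.3, 8.4, 6.7]
grip_width: 0.0241
```

```bash
python3 - <<'E'
from h import *
state(get_obs())
E
```

```text
clock 15.6 mouth along/lat/h [53.8, 0.9, 3.5] tips [28.8, 0.9, 2.9] F up/ac/n [18.2, 3.3, -2.7] turn [ 0.0228 -0.0058 -0.0001] grip 0.024051709873845077
```

Request:
{"method": "servo_tool", "body": {
  "increments": [0,-1,0,0,0,0,10,0,-1,0,0,0,0,10,0,-1,0,0,0,0,10,0,-1,0,0,0,0,10,0,-1,0,0,0,0,10,0,0,0,0,0,0,10,0,0,0,0,0,0,10,0,0,0,0,0,0,10]
}}

```text
clock: 16.6
tcp_pos: [0.6244, 0.1889, 0.2011]
orientation: [1.633, 2.24, 0.602]
contact_force: [2.2, 2.1, 1.5]
grip_width: 0.0242
```

```bash
python3 - <<'E'
from h import *
state(get_obs())
im,d=grab_frame('side');cv2.imwrite('pics/j_s.png',cv2.resize(im[130:220,160:260,::-1],None,fx=6,fy=6,interpolation=2))
im,d=grab_frame('top');cv2.imwrite('pics/j_t.png',cv2.resize(im[150:245,110:240,::-1],None,fx=6,fy=6,interpolation=2))
E
```

```text
clock 16.6 mouth along/lat/h [36.3, -1.2, 2.6] tips [11.3, -1.2, 2.5] F up/ac/n [3.2, 1.3, -0.1] turn [ 0.0006 -0.0021  0.0002] grip 0.024168500682517725
```

View pics/j_s.png

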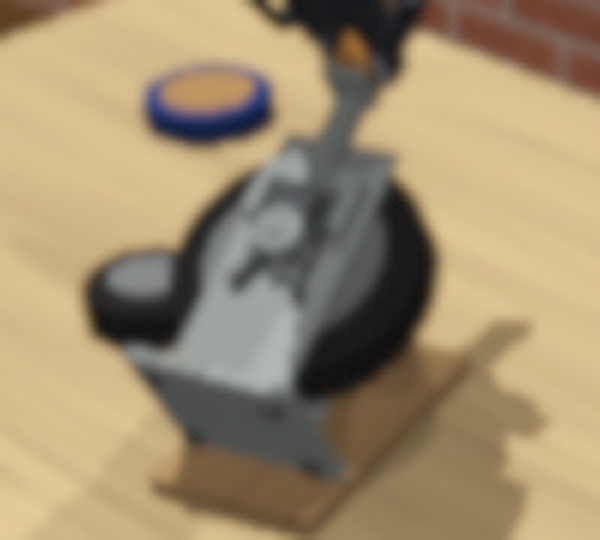

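View pics/j_t.png

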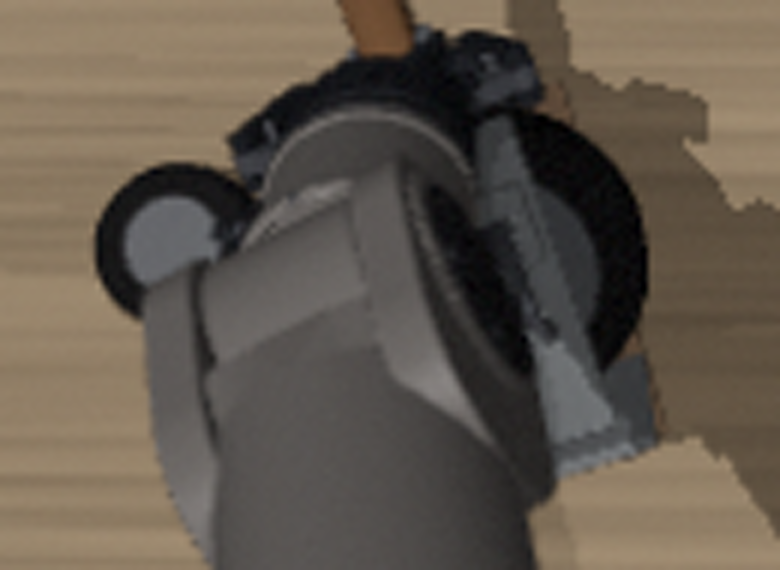

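It snapped: force fell from 19 N to about 4 N and the mouth reads 36.3 mm, where home should be 36. A gentle extra push will confirm the stop.

Request:
{"method": "servo_tool", "body": {
  "increments": [0,-1.5,0,0,0,0,10,0,-1.5,0,0,0,0,10,0,-1.5,0,0,0,0,10,0,-1.5,0,0,0,0,10,0,0,0,0,0,0,10,0,0,0,0,0,0,10,0,0,0,0,0,0,10,0,0,0,0,0,0,10]
}}

```text
clock: 17.7
tcp_pos: [0.6236, 0.1888, 0.2019]
orientation: [1.629, 2.233, 0.614]
contact_force: [8.2, 4.5, 3.6]
grip_width: 0.0242
```

```bash
python3 - <<'E'
from h import *
state(get_obs())
E
```

```text
clock 17.7 mouth along/lat/h [36.1, -1.0, 2.8] tips [11.1, -1.0, 2.5] F up/ac/n [9.8, 1.8, -1.4] turn [ 0.0108 -0.0029 -0.0001] grip 0.02416370945283687
```

Request:
{"method": "servo_tool", "body": {
  "increments": [0,4,0,0,0,0,10,0,4,0,0,0,0,10,0,8,0,0,0,0,10,0,12,0,0,0,0,10,0,15,0,0,0,0,10,0,15,0,0,0,0,10,0,15,0,0,0,0,10,0,0,-10,0,0,0,10]
}}

```text
clock: 18.7
tcp_pos: [0.6759, 0.2052, 0.2436]
orientation: [1.633, 2.239, 0.602]
contact_force: [-0.6, 0.3, -1.6]
grip_width: 0.0241
```

```bash
python3 - <<'E'
from h import *
o=get_obs();state(o);goal(o,-47,-98,117)
E
```

```text
clock 18.7 mouth along/lat/h [104.3, -1.4, 12.4] tips [79.3, -1.4, 12.4] F up/ac/n [-1.2, 0.5, -1.2] turn [ 0.0005 -0.0017  0.0002] grip 0.024102412542067905
shift tool mm [ -96.4 -151.3 -104.8] world mm [-145.1 -148.    14.9] turn [ 0.0005 -0.0017  0.0002] after-turn shift [ -96.6 -151.3 -104.6]
```

Request:
{"method": "servo_tool", "body": {
  "increments": [0,0,-50,0,0,0,10,0,0,-54,0,0,0,10,-48,-20,0,0,0,0,10,-48,-31,0,0,0,0,10,0,-50,0,0,0,0,10,0,-50,0,0,0,0,10,0,0,0,0,0,0,10,0,0,0,0,0,0,10]
}}

```text
clock: 19.7
tcp_pos: [0.5307, 0.0576, 0.2586]
orientation: [1.632, 2.239, 0.603]
contact_force: [-0.0, -0.2, -2.6]
grip_width: 0.0242
```

```bash
python3 - <<'E'
from h import *
o=get_obs();state(o)
im,d=grab_frame('wrist');np.savez('k.npz',im=im,d=d,tcp_pos=o['tcp_pos'],orientation=o['orientation']);x0,y0,x1,y1=315,80,445,240
cv2.imwrite('pics/k.png',cv2.resize(im[y0:y1,x0:x1,::-1],None,fx=5,fy=5,interpolation=cv2.INTER_CUBIC)[:750])
E
```

```text
clock 19.7 mouth along/lat/h [-46.9, -97.7, 116.9] tips [-71.9, -97.7, 116.8] F up/ac/n [-1.4, -0.2, -2.2] turn [ 0.0019 -0.0016  0.0004] grip 0.024222477854535098
```

View pics/k.png

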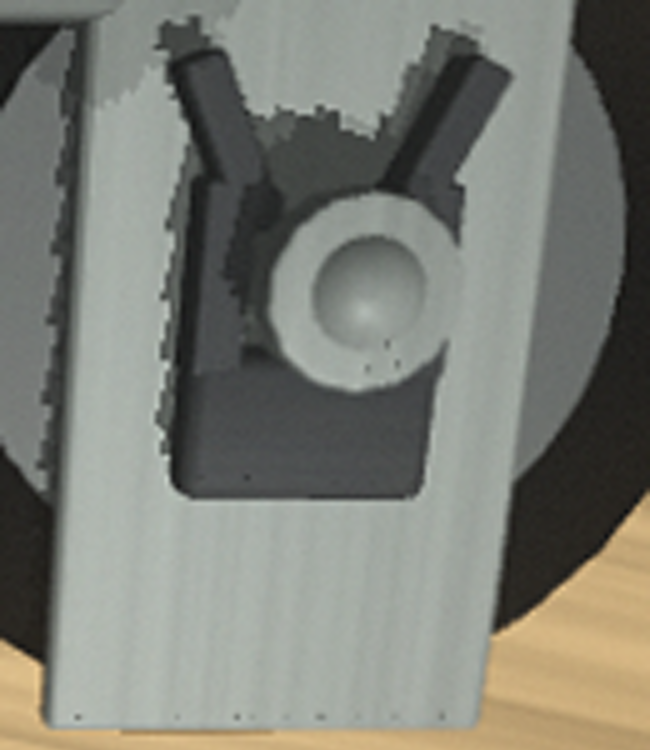

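```bash
python3 - <<'E'
from h import *
o=dict(np.load('k.npz'))
def W(px,off):
    uv=[(315+(x-2)/5,80+(y-2)/5) for x,y in px]
    e,r=rays('wrist',uv,o);t=((FOOT-e)@NN+off)/(r@NN);K=e+r*t[:,None]-FOOT;return (np.c_[K@UP,K@AC]*1000).round(1)
print('head',W([(368,291)],.023),'back',W([(176,498),(420,498)],.01),'tips',W([(173,60),(512,75)],.01),'top edge',W([(45,727),(478,727)],0))
o=get_obs();R1=Rgrasp(np.radians(-15.95));total(o,[.5811,-.2643,.12],R1);print(o['joints'].round(2))
E
```

```text
head [[ 0.2 -0.3]] back [[ 34.4 -22.1]
 [ 34.3  16.9]] tips [[-31.8 -27.5]
 [-30.4  23.5]] top edge [[ 77.  -38.1]
 [ 77.3  36.7]]
shift tool mm [-322.  -114.1   94.1] world mm [  49.7 -322.1 -139. ] turn [ 0.5104 -0.1561  0.5757] after-turn shift [-296.1  136.3  139. ]
[-0.29 -0.02  0.1   2.24 -0.16  0.4   1.83]
```

```bash
python3 - <<'E'
from h import *
o=dict(np.load('k.npz'));P=cloud('wrist',o['d'],o)-FOOT
C=np.stack([P@UP,P@AC,P@NN],-1)*1000
def at(x,y):
    v,u=int(80+y/5),int(315+x/5);return C[v,u].round(1)
for p in[(300,440),(230,440),(400,440),(190,440),(180,440),(220,300),(440,200),(480,90),(205,70),(368,230),(100,400),(470,600)]:print(p,at(*p))
m=(C[...,2]>7)&(C[...,2]<13)&(abs(C[...,1])<35)&(C[...,0]<40)&(C[...,0]>20)
q=C[m];print(m.sum(),q.min(0),q.max(0),np.percentile(q[:,1],[2,98]))
m=(C[...,2]>19)&(C[...,2]<28)&(abs(C[...,1])<25)&(abs(C[...,0])<25);q=C[m];print('head',np.percentile(q,[1,99],axis=0).mean(0),np.ptp(q,axis=0))
m=(abs(C[...,2])<3)&(C[...,0]>40)&(C[...,0]<70)&(abs(C[...,1])<45);q=C[m];print('plate',np.percentile(q[:,1],[.5,99.5]))
E
```

```text
(300, 440) [25.6 -2.5  8.8]
(230, 440) [ 25.6 -13.6   9. ]
(400, 440) [25.3 13.  10. ]
(190, 440) [ 25.4 -20.2   9.8]
(180, 440) [ 26.  -21.1   7.4]
(220, 300) [  3.7 -17.3   9.6]
(440, 200) [-11.7  14.8  10.3]
(480, 90) [-27.8  19.2  10. ]
(205, 70) [-30.2 -22.1   9.1]
(368, 230) [-8.2 -1.1 22.4]
(100, 400) [ 21.2 -32.2  -0.5]
(470, 600) [55.  32.9 -0.5]
887 [ 20.01637138 -21.63513978   7.00382349] [34.97087627 18.42670302 11.7156087 ] [-20.75535864  16.71114714]
head [ 0.16522347 -0.67372853 23.31185261] [29.03100181 28.54650556  8.86304575]
plate [-38.28380518  36.38063103]
```

Request:
{"method": "servo_tool", "body": {
  "increments": [0,0,0,0.131,0,0,10,0,0,0,0.131,0,0,10,0,0,0,0.131,0,0,10,0,0,0,0.131,0,0,10,-10,0,0,0,0,0.147,10,-20,0,0,0,0,0.147,10,-30,0,0,0,0,0.147,10,-40,0,0,0,0,0.147,10]
}}

```text
clock: 20.75
tcp_pos: [0.5342, -0.041, 0.2583]
orientation: [2.508, 1.891, 0.004]
contact_force: [-0.4, -0.7, -2.3]
grip_width: 0.0244
```

```bash
python3 - <<'E'
from h import *
o=get_obs();print(o['clock'],o['joints'].round(2));total(o,[.5811,-.2643,.10],Rgrasp(np.radians(-15.95)))
E
```

```text
20.75 [-0.25  0.22  0.25  1.87 -0.06  1.05  1.32]
shift tool mm [-202.1  106.2  158.1] world mm [  46.9 -223.3 -158.3] turn [ 0.0021 -0.0018 -0.0004] after-turn shift [-201.8  106.5  158.3]
```

Request:
{"method": "servo_tool", "body": {
  "increments": [-40,21,0,0.002,-0.002,0,10,-40,21,0,0,0,0,10,-40,21,10,0,0,0,10,-40,21,20,0,0,0,10,-42,22,40,0,0,0,10,0,0,50,0,0,0,10,0,0,38,0,0,0,10,0,0,0,0,0,0,10]
}}

```text
clock: 21.75
tcp_pos: [0.5776, -0.2637, 0.0965]
orientation: [-2.501, -1.892, 0.009]
contact_force: [1.2, 1.2, -2.8]
grip_width: 0.0241
```

```bash
python3 - <<'E'
from h import *
o=get_obs();print(o['clock'],o['joints'].round(2));total(o,[.5811,-.2643,.003],Rgrasp(np.radians(-15.95)))
im,d=grab_frame('wrist');cv2.imwrite('pics/l.png',im[:,:,::-1])
E
```

```text
21.75 [ 0.12  0.58  0.29  1.77 -0.21  0.83  1.81]
shift tool mm [ 0.5  4.3 93.5] world mm [  3.5  -0.6 -93.5] turn [-0.0078  0.0009  0.0028] after-turn shift [ 0.4  3.5 93.5]
```

View pics/l.png

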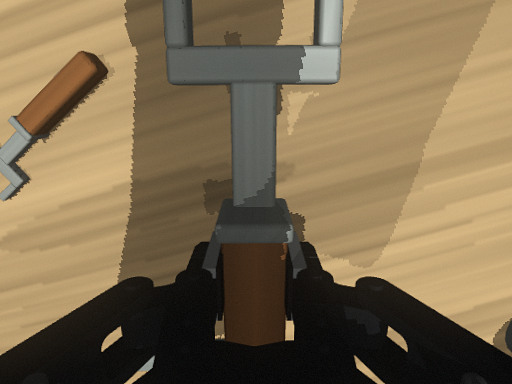

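Clear bench below the fork. Lowering.

Request:
{"method": "servo_tool", "body": {
  "increments": [0,2,20,0,0,0,10,0,0,25,0,0,0,10,0,0,20,0,0,0,10,0,0,10,0,0,0,10,0,0,5,0,0,0,10,0,0,2,0,0,0,10,0,0,0,0,0,0,10,0,0,0,0,0,0,10]
}}

```text
clock: 22.8
tcp_pos: [0.58, -0.2655, 0.0177]
orientation: [-2.506, -1.893, 0.004]
contact_force: [-0.1, -0.5, -3.2]
grip_width: 0.0242
```

```bash
python3 - <<'E'
from h import *
o=get_obs();print(o['clock'],o['contact_force']);total(o,[.5811,-.2643,.003],Rgrasp(np.radians(-15.95)))
E
```

```text
22.8 [-0.14998049 -0.50919587 -3.24896592]
shift tool mm [ 1.5  0.7 14.7] world mm [  1.1   1.2 -14.7] turn [-0.0022  0.0012  0.0014] after-turn shift [ 1.5  0.7 14.7]
```

Request:
{"method": "servo_tool", "body": {
  "increments": [0,0,6,-0.002,0,0,10,0,0,4,0,0,0,10,0,0,2,0,0,0,10,0,0,1.5,0,0,0,10,0,0,1,0,0,0,10,0,0,0.5,0,0,0,10,0,0,0,0,0,0,10,0,0,0,0,0,0,10]
}}

```text
clock: 23.8
tcp_pos: [0.5797, -0.2654, 0.0024]
orientation: [-2.507, -1.894, 0.002]
contact_force: [-0.9, -0.3, -1.3]
grip_width: 0.0238
```

```bash
python3 - <<'E'
from h import *
o=get_obs();print(o['clock'],o['contact_force'],o['moment']);total(o,[.5811,-.2643,.003],Rgrasp(np.radians(-15.95)))
E
```

```text
23.8 [-0.93374155 -0.34350367 -1.31203668] [0.14367127 0.18190761 0.00066666]
shift tool mm [ 1.5  1.1 -0.6] world mm [1.4 1.1 0.6] turn [-0.0011  0.0011  0.0015] after-turn shift [ 1.5  1.1 -0.6]
```

Request:
{"method": "servo_tool", "body": {
  "increments": [0,0,0,0,0,0,30,0,0,0,0,0,0,45,0,0,0,0,0,0,60,0,0,0,0,0,0,60,0,0,-10,0,0,0,60,0,0,-40,0,0,0,60,0,0,-60,0,0,0,60,0,0,-60,0,0,0,60]
}}

```text
clock: 24.8
tcp_pos: [0.5796, -0.2653, 0.1745]
orientation: [-2.507, -1.893, 0.003]
contact_force: [1.0, -0.1, -0.0]
grip_width: 0.0601
```

Request:
{"method": "servo_tool", "body": {
  "increments": [0,0,-30,0,0,0,60,0,0,0,0,0,-0.15,60,40,-20,0,0,0,-0.15,60,40,-20,0,0,0,-0.15,60,40,-10,0,0,0,-0.14,60,40,0,0,0,0,0,60,40,0,0,0,0,0,60,0,0,0,0,0,0,60]
}}

```text
clock: 25.8
tcp_pos: [0.5022, -0.0666, 0.2028]
orientation: [-1.841, -2.544, 0.0]
contact_force: [-0.0, -1.2, -0.1]
grip_width: 0.0601
```

```bash
python3 - <<'E'
from h import *
o=get_obs();print(o['clock'],o['tcp_pos'],o['joints'].round(2),o['contact_force'])
# view pose: TCP above plate frame along 40, lat 0, h 130
total(o,FOOT+.03*UP+.15*NN,RG)
im,d=grab_frame('top');cv2.imwrite('pics/m_t.png',im[:,:,::-1])
im,d=grab_frame('side');cv2.imwrite('pics/m_s.png',im[:,:,::-1])
E
```

```text
25.8 [ 0.50218469 -0.06661551  0.20282986] [-0.12  0.23  0.14  1.99 -0.04  0.92  1.94] [-0.01634783 -1.2411868  -0.11496651]
shift tool mm [207.7  43.4 -76.8] world mm [-23.7 210.8  76.9] turn [-0.5245 -0.0029  0.0077] after-turn shift [207.9  74.6 -45.7]
```

View pics/m_t.png

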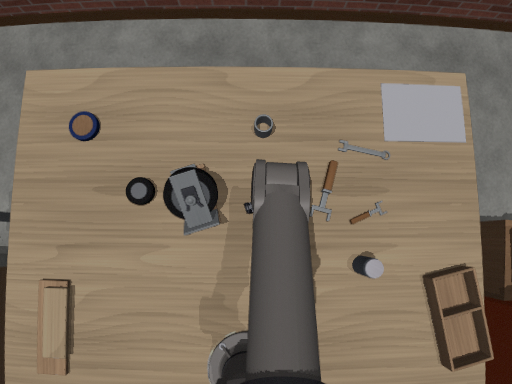

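View pics/m_s.png

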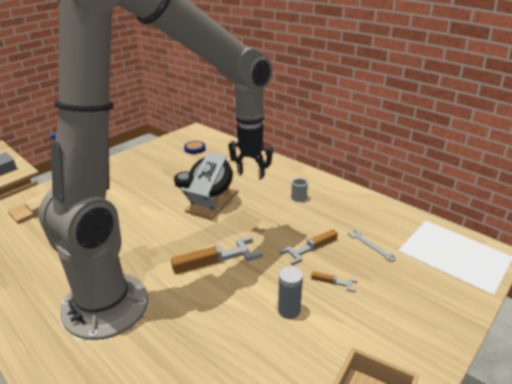

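```bash
python3 - <<'E'
from h import *
im,d=grab_frame('top');P=cloud('top',d)
cv2.imwrite('pics/n.png',cv2.resize(im[150:245,110:240,::-1],None,fx=6,fy=6,interpolation=2))
C0=P-FOOT;C=np.stack([C0@UP,C0@AC,C0@NN],-1)*1000
dark=(im.mean(2)<85)&(abs(C[...,1])<32)&(C[...,0]>-40)&(C[...,0]<50)&(C[...,2]>4)&(C[...,2]<16)
b=dark&(C[...,0]>15);print('clip back',np.percentile(C[b],[2,98],axis=0).round(1),b.sum())
hd=(C[...,2]>17)&(C[...,2]<30)&(abs(C[...,0])<25)&(abs(C[...,1])<25);print('head',np.percentile(C[hd],[2,98],axis=0).mean(0).round(1))
pl=(abs(C[...,2])<4)&(C[...,0]>45)&(C[...,0]<76)&(abs(C[...,1])<46);print('plate lat',np.percentile(C[pl][:,1],[1,99]).round(1))
print('fork handle z',np.median(P[168:180,328:333,2]).round(3),'steel z',np.median(P[195:205,322:326,2]).round(3), get_obs()['clock'])
E
```

```text
clip back [[ 15.8 -20.1   6.3]
 [ 34.7  15.5  13.6]] 98
head [ 0.8 -0.  23.4]
plate lat [-36.8  35.8]
fork handle z 0.031 steel z 0.014 25.95
```

View pics/n.png

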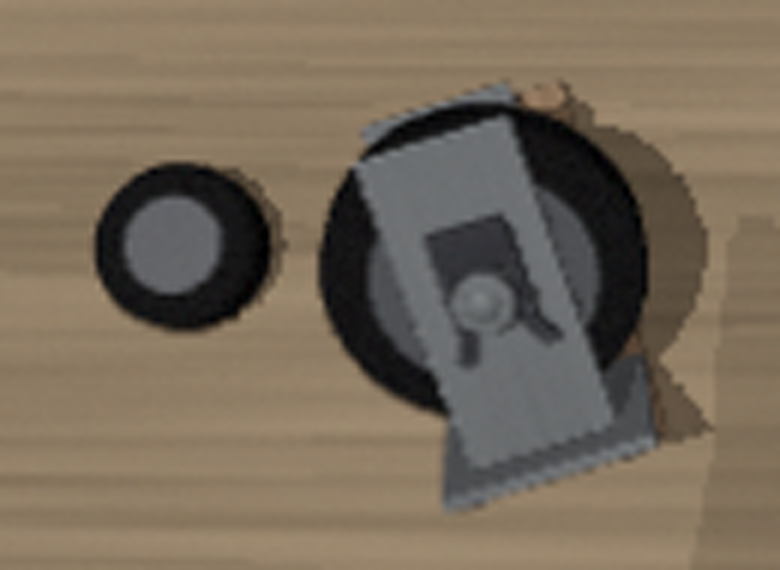

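```bash
python3 -c "
from bench import *
print(hand_in())"
```

```text
the job is handed in; nothing more can be done
None
```

The clip is home on the pin, the fork is back flat on the bench and let go, and I handed the job in at about 26 s; no verdict was reported.

**The push:** I gripped the middle-sized fork by its handle and slid it down parallel to the plate, prongs either side of the clip's back. Steady pressure up to about 19 N made the clip snap. Force then fell to about 4 N, with the fork's pushing face at 36.3 mm up-slope of the pin (36 expected). One further gentle push, to about 11 N, did not move it more than 0.2 mm.

**Last checks:**
- **Clip along the slope:** its eye is about 1–1.5 mm from the groove's centre.
- **Clip across the slope:** it sits 1–2 mm to the -y side of the pin. The wrist view gave about 1 mm from depth and 2 mm from image corners, and the top view also about 2 mm. All are within the 4 mm limit, but they do not agree exactly.
- **Jaws:** both look shut, with the tips 51 mm apart overall (52 mm expected).
- **Fork:** the handle top reads 31 mm and the steel 14 mm above the bench, so it lies flat, close to where it started.
- **Other things:** the bystanders look unmoved in the top and side pictures, and the open gripper is clear of everything.

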